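# Scan a test cartridge and load it into the analyser

### The arm

A 6-joint arm with a two-finger parallel gripper is mounted at the origin on the work surface. World frame = base frame: x ahead of the robot, y to its left, z up, the work surface at z = 0. Lengths are in m, angles in rad, forces in N, time in s.
With the tool pointing down it reaches from about 0.3 to 0.875 m from the base axis. Payload 6.4 kg.
Tool frame: the origin (TCP) lies at the very end of the fingers, on their centre line; the grasp point (between the pads) lies 19 mm behind it; z points along the fingers, x is the direction in which the jaws open and shut, and the axes are right-handed (so a half turn about z gives the same grasp; the last joint's range is limited). The gripper opens to 88 mm and grips with 3 to 60 N. Pads are 18 mm wide; open, the fingers measure 123 mm over their backs; the gripper's body (75 mm by 187 mm) begins 45 mm behind the grasp point.
Start: joints at [-1.55, 0.181, 1.607, -0, 1.354, -0.206], TCP at [0.129, -0.56, 0.239] pointing down, gripper open.
Joint ranges: [-2.99, 2.99], [-0.89, 2.07], [0.3, 2.58], [-1.14, 4.28], [0, 2.63], [-3.12, 3.12]. Speed limits (rad/s): [2.57, 2.57, 3.01, 3.14, 3.14, 3.14].

### API

Orientations are given as a unit quaternion [w, x, y, z].
In Python, from workcell import r, cams, hand_in gives the robot as it stands.
- The arm moves only by the tool move_arm, never from a script. Its argument "steps" is a list of rows, each an object with "delta_pos": the shift along the tool's x, y, z in mm, a list of three; "turn": the turn, a rotation vector about the tool's x, y, z in degrees, a list of three. A call has 1 to 20 rows; each row shifts and turns the commanded pose from where the row before left it, along the tool's axes as they then stand; what a row does not reach is not made up. A row lasts 1/8 s, in which the tool goes at most 62.5 mm and 10.7 degrees, less where a joint would pass 70% of its speed; a pose out of reach is approached as far as the arm can. A call with a gripper value outside its range is refused whole. "hand" is the opening, from -1 (shut) to 1 (fully open), so that 0 is half open, set as the call begins (left out, the last holds). The fingers move at their own pace and stop on an object; the grip force is fixed at half the most. Time passes only in rows, so rows that do not move let the fingers close. It gives the time, the measured TCP pose, the force and the opening at its end, in the units of the state.
- r.get_state(): the state, without advancing time (a new reading comes with each control period).
- cams.read_camera(name): name is "scene" or "top" or "wrist"; returns a dict with "frame" (400x640x3 uint8, red, green, blue), "camera_matrix" (3x3 intrinsics, pixels), "R" (3x3) and "t" (3): a world point X has camera coordinates R X + t; the wrist camera has in their place "tool_from_camera" (4x4, takes a point from camera to tool coordinates, whose origin is the TCP and whose axes are the tool frame's). Camera axes: x right, y down, z forward; pixel columns grow to the right and rows downward; lengths in m; the calibration is good to about 2 mm. A picture is of the moment at which its call begins: read the wrist's pose just before it. There is no depth.
- hand_in(): hands the job in, once; it reports no verdict.
The state is a dict: "t": time; "q": joint angles; "dq": joint speeds; "joint_torque": joint torques, N m; "ee_pos": TCP position; "tcp_rot": TCP orientation; "ft_force": force on the tool from outside, world axes, zero at the start; "wrist_torque": the same for the moment, N m; "gripper_width": opening from 0.0 (shut) to 1.0 (fully open).
Only numpy, scipy, OpenCV 4.12 (cv2) and the standard library are available. Lean on these libraries where they do the work, as an engineer would, in place of code of your own. Each camera call takes 0.05 s, during which the arm holds its last target.

### The job

Take the tall test cartridge out of the stand and hold its barcode label squarely in front of the scanner's window, about 10 cm away, still for a second, so that it is read. Then slide the cartridge, lower end first and label side towards the screen, into the slot in the analyser's sloping front, and keep hold of it until it is fully home before you let go. Leave the two short cassettes, the cooling block and the timer where they are.

Things in the scene. Friction and masses are not known exactly. Their poses are not given: they have to be found in the camera images.
- cartridge: Tall test cartridge: flat white slab, 10 mm thick (x), 60 wide (y), 120 long (z), 65 g, sturdy. Origin: centre of its lower end; z runs to the grip end, x to the label side. Lower 8 mm taper to 6 x 52; from z = 82 to 120 it is a ribbed grip tab 44 wide, 10 thick. It starts upright in one of the stand's three slots, lower end 10 mm above the bench, axes along the stand's. The tallest in the stand.
- label (a point): Centre of the paper barcode label (44 x 34 mm) on the cartridge's +x face, at (5, 0, 40) mm in the cartridge's frame. The label looks along the cartridge's +x axis.
- label_front (a point): A point in the air 100 mm straight in front of the label, at (105, 0, 40) mm in the cartridge's frame: it should meet the scanner's window when the label is shown well.
- stand: Fixed dark-grey plastic block that holds cartridges upright, 132 (x) x 82 (y) mm, 50 high; origin: centre of its underside, z up, x away from the robot. Slots at x = -44, 0, +44 mm, each 12 (x) x 62 (y) mm, 40 deep, floor 10 mm above the bench. It stands left or right of the scanner, the analyser on the other side.
- scanner: Fixed hands-free barcode scanner: a dark head 58 x 82 x 96 mm on a round foot of 92 mm, 170 mm high in all; origin at the centre of its foot on the bench. Its window looks along its -x axis (towards the robot), level.
- scan_window (a point): Centre of the scanner's window, on the head's front face: (-30, 0, 120) mm in the scanner's frame. It reads a still label in front of it, best at 100 mm, square on and centred; up to 40 mm nearer, farther or off centre, or up to 20 degrees askew (not all at once).
- analyser: Fixed white bench-top analyser, 278 deep (x) x 210 wide (y) x 163 mm high; origin on the bench straight below the middle of its slot's mouth; z up, x away from the robot, from x = -100 to +178 mm. Its front slopes 28 degrees from level, rising from 52 mm high at x = -100 to 163 mm at x = +110; slot in the lower half, screen above it.
- slot: The analyser's slot. Origin: middle of its mouth, flush with the sloping front, 105 mm above the bench. z points straight out (up and towards the robot, 28 degrees from vertical), x up the slope to the screen, y along the slot. 13 (x) x 64 (y) mm; top 9 mm flare to 22 x 72. Stop at z = -75: a cartridge home has its lower end there, axes as the slot's, 45 mm standing out. No latch; slides freely.
- short_a: Short cassette, light grey, 10 x 60 x 70 mm, standing in another slot of the stand; origin at the centre of its lower end. Not to be used.
- short_b: A second short cassette like short_a, in the remaining slot. Not to be used.
- cool_block: Blue cooling block, 125 x 85 x 26 mm, lying on the bench between the stand and the analyser; origin at the centre of its underside.
- timer: Small light-grey timer, 55 x 70 x 18 mm, on the bench nearer the robot; origin at the centre of its underside.
Things that resemble listed ones, but are neither listed nor needed, are in the scene too. There is more than one size of the cartridge; the job needs the larger. Leave any yellow look-alike of the scanner alone.

How it is judged:
On the way, in this order (a step that is already met when the one before it is completed fails the run):
1. the label is held still, 60 to 140 mm in front of the scanner's window and facing it (distance between label_front and scan_window below 0.04 m and angle between the x axis of cartridge and the x axis of scanner, either way round below 0.35 rad and linear speed of cartridge below 0.03 m/s and angular speed of cartridge below 0.3 rad/s), for 0.5 s.
2. the cartridge is fully home in the slot with the fingers still on it (z of cartridge in the frame of slot below -0.07 m and x of cartridge in the frame of slot between -0.004 and 0.004 m and y of cartridge in the frame of slot between -0.005 and 0.005 m and angle between the z axis of cartridge and the z axis of slot, either way round below 0.1 rad and x of label in the frame of slot above 0 m and contact force between cartridge and the fingers above 0.3 N), for 0.1 s.
At the end, for the whole second after the job is handed in: The cartridge rests in the analyser's slot, lower end first and label side towards the screen, its lower end within 5 mm of the stop and square in the slot (within 4 mm, 5 mm and 0.1 rad), released and still (z of cartridge in the frame of slot below -0.07 m and x of cartridge in the frame of slot between -0.004 and 0.004 m and y of cartridge in the frame of slot between -0.005 and 0.005 m and angle between the z axis of cartridge and the z axis of slot, either way round below 0.1 rad and x of label in the frame of slot above 0 m and contact force between cartridge and the fingers below 0.1 N and linear speed of cartridge below 0.01 m/s); the robot touches nothing.
It fails at once if a short cassette is shifted more than 30 mm (distance of any of short_a, short_b from where it was at the start of the episode above 0.03 m).
It fails at once if the cooling block or the timer is shifted more than 30 mm (distance of any of cool_block, timer from where it was at the start of the episode above 0.03 m).
It also fails if it takes over 48 s, if anything falls off the work surface, if the arm or the gripper's body presses on something with over 40 N, if the wrist force passes 120 N, or if a joint passes its speed limit or range.

## Working session

There is one attempt and no reset: what is moved stays moved. The work goes in short steps, Python scripts to look and compute and a tool call to move; the robot and the scene stay as the last step left them, time stands still between calls to the robot, and variables do not carry over. Pictures are saved under pics/ and viewed, and the job is handed in when it is done.

Besides the shell and the picture viewer there is one more tool, called after "Request:" as name(argument=value, ...), one argument or row to a line, values as JSON. move_arm: Moves the arm, as the interface text tells. Its arguments: {"type":"object","properties":{"steps":{"type":"array","items":{"type":"object","properties":{"delta_pos":{"type":"array","items":{"type":"number"}},"turn":{"type":"array","items":{"type":"number"}}}}},"hand":{"type":"number"}},"required":["steps"]}

```bash
mkdir -p pics; ls; python3 - <<'E'
from workcell import r,cams
import cv2,numpy as np,pickle
s=r.get_state(); print(s)
d={}
for n in ['scene','top']:
    c=cams.read_camera(n); d[n]=c
    cv2.imwrite(f'pics/{n}0.png',c['frame'][:,:,::-1]); print(n,c['camera_matrix'],c['R'],c['t'])
c=cams.read_camera('wrist');d['wrist']=c;print(c['tool_from_camera'],c['camera_matrix'])
cv2.imwrite('pics/wrist0.png',c['frame'][:,:,::-1])
pickle.dump(d,open('c0.pkl','wb'))
E
```

```text
pics
{'t': 0.0, 'q': array([-1.55030896e+00,  1.81523004e-01,  1.60798242e+00, -3.24705458e-05,
        1.35378964e+00, -2.06276228e-01]), 'dq': array([ 0.00012543, -0.00100796,  0.00018318, -0.00075669, -0.00041348,
       -0.00011644]), 'joint_torque': array([ 2.36324513e-04, -4.33863795e+01, -3.41848862e+01,  7.01836939e-02,
        3.87561147e-02, -1.53089732e-04]), 'ee_pos': array([ 0.12928403, -0.55973882,  0.23783264]), 'tcp_rot': array([-6.45011595e-04,  7.82569841e-01, -6.22562222e-01, -5.55667734e-04]), 'ft_force': array([ 0.46364935,  0.07111945, -0.36497077]), 'wrist_torque': array([-0.00866594,  0.01096519, -0.05071391]), 'gripper_width': 0.9980445456688852}
scene [[414.57252169   0.         324.63630415]
 [  0.         414.57252169 203.74554792]
 [  0.           0.           1.        ]] [[-0.95636677 -0.2921462   0.00363255]
 [-0.19300975  0.6224032  -0.75852587]
 [ 0.21933954 -0.72613006 -0.6516328 ]] [0.57622288 0.21980216 0.77525017]
top [[517.7329394    0.         326.53384586]
 [  0.         517.7329394  196.89291121]
 [  0.           0.           1.        ]] [[ 0.01340796 -0.99981713  0.01363598]
 [-0.99911426 -0.01394002 -0.03970344]
 [ 0.03988626 -0.01309156 -0.99911846]] [-0.01470003  0.61185067  1.16297781]
[[ 9.99999645e-01  7.98259937e-04  2.68009650e-04 -4.97111946e-04]
 [-8.40567203e-04  9.65206213e-01  2.61488546e-01 -6.66555559e-02]
 [-4.99487485e-05 -2.61488679e-01  9.65206542e-01 -1.45283936e-01]
 [ 0.00000000e+00  0.00000000e+00  0.00000000e+00  1.00000000e+00]] [[357.68434154   0.         324.21253075]
 [  0.         357.68434154 198.65076832]
 [  0.           0.           1.        ]]
```

View pics/scene0.png

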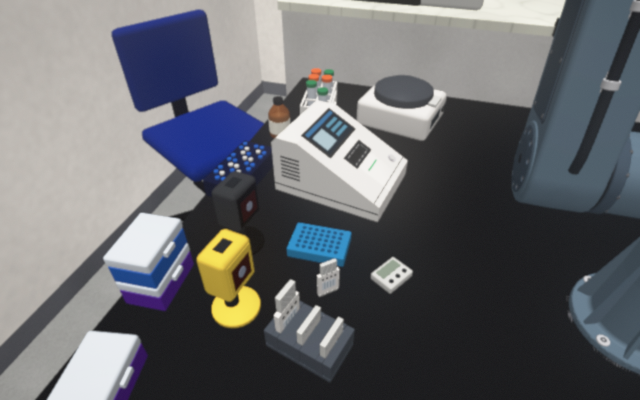

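View pics/top0.png

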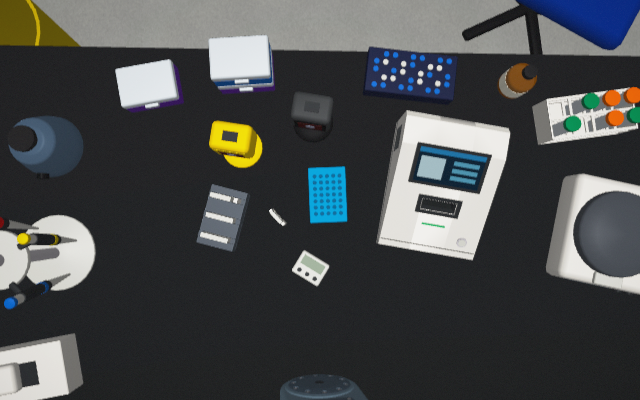

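View pics/wrist0.png

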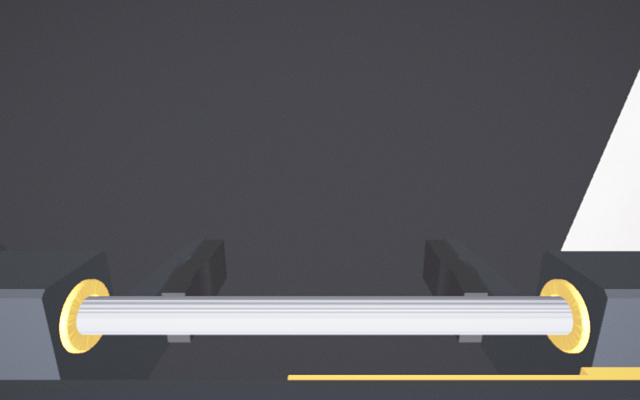

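The scene picture shows the stand at (310,340), its tall cartridge in the far slot at (287,305), the dark scanner at (235,205) beside the yellow look-alike at (228,270), and the analyser's slot near (360,153). In the top picture the stand is at (222,218), the scanner at (312,115) and the slot at (438,206). Next I'll enlarge both for measuring.

```bash
python3 - <<'E'
import cv2,pickle
d=pickle.load(open('c0.pkl','rb'))
def crop(n,x0,y0,x1,y1,k,f):
    im=d[n]['frame'][y0:y1,x0:x1,::-1]
    cv2.imwrite(f,cv2.resize(im,None,fx=k,fy=k,interpolation=cv2.INTER_CUBIC))
crop('top',180,80,340,260,3.3,'pics/t1.png') if 0 else crop('top',180,80,350,260,3,'pics/t1.png')
crop('top',360,90,520,270,3,'pics/t2.png')
crop('scene',190,160,380,380,2.7,'pics/s1.png') if 0 else crop('scene',190,165,370,385,2.7,'pics/s1.png')
crop('scene',265,90,415,220,4,'pics/s2.png')
E
```

```text
(no output)
```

View pics/t1.png

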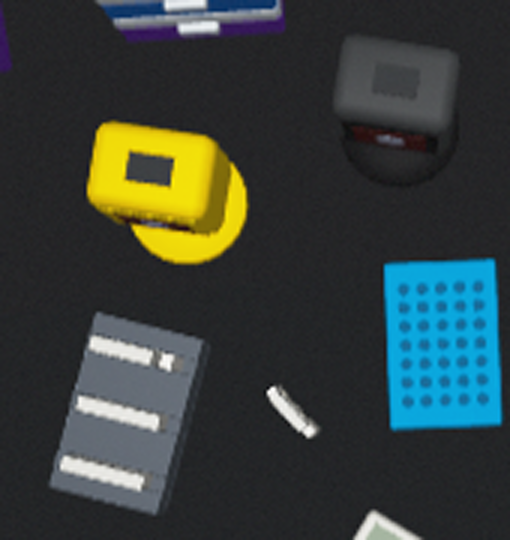

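View pics/t2.png

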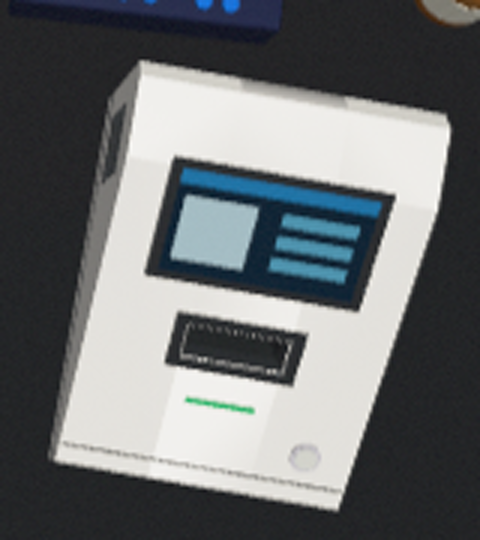

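View pics/s1.png

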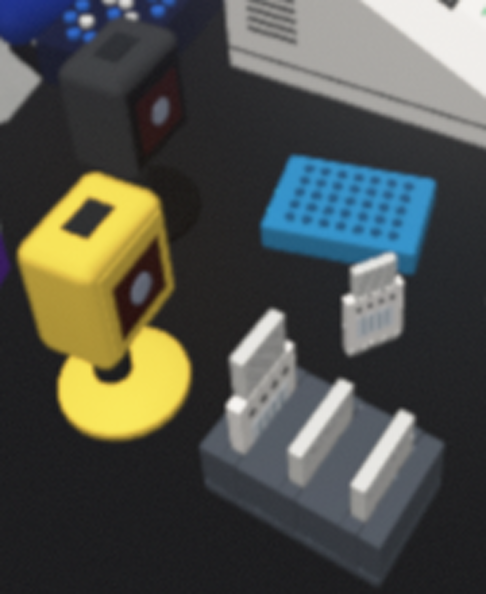

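View pics/s2.png

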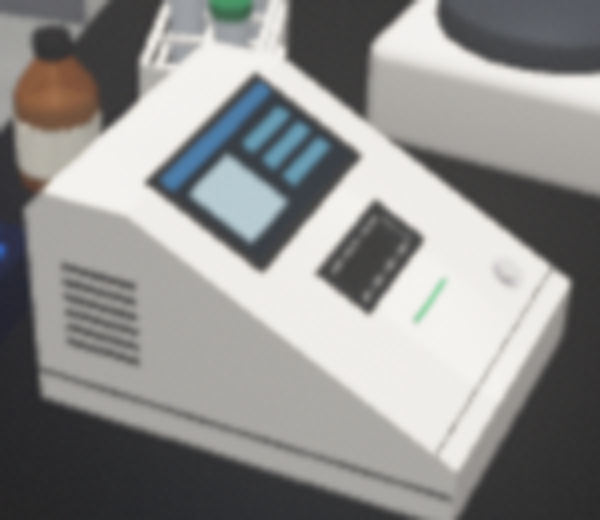

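```bash
cat > h.py <<'E'
import numpy as np,cv2
def ray(c,uv):
    K=c['camera_matrix'];d=np.linalg.solve(K,[uv[0],uv[1],1.]);R=c['R'];o=-R.T@c['t'];d=R.T@d
    return o,d/np.linalg.norm(d)
def onz(c,uv,z):
    o,d=ray(c,uv);return o+d*(z-o[2])/d[2]
def tri(rs):
    A=0;b=0
    for o,d in rs:
        P=np.eye(3)-np.outer(d,d);A=A+P;b=b+P@o
    p=np.linalg.solve(A,b);return p,[np.linalg.norm((np.eye(3)-np.outer(d,d))@(p-o)) for o,d in rs]
def proj(c,X):
    p=c['camera_matrix']@(c['R']@np.asarray(X)+c['t']);return p[:2]/p[2]
E
python3 - <<'E'
from h import *;import pickle
d=pickle.load(open('c0.pkl','rb'));T=d['top'];S=d['scene']
for c in (T,S): print('cam',-c['R'].T@c['t'])
f=T['frame'].astype(int);hsv=cv2.cvtColor(T['frame'],cv2.COLOR_RGB2HSV)
# stand top
sub=np.zeros(f.shape[:2],np.uint8);sub[175:260,190:255]=1
lum=f.sum(2)/3
m=((lum>62)&(sub>0)).astype(np.uint8)
cs,_=cv2.findContours(m,0,2);c=max(cs,key=cv2.contourArea);rr=cv2.minAreaRect(c);print('stand rect',rr)
bp=cv2.boxPoints(rr);P=np.array([onz(T,p,0.05) for p in bp]);print(P, np.linalg.norm(P-np.roll(P,1,0),axis=1),P.mean(0))
# white cassettes
m=((lum>150)&(sub>0)).astype(np.uint8)
cs,_=cv2.findContours(m,0,2)
for c in cs:
    if cv2.contourArea(c)>8:
        rr=cv2.minAreaRect(c);print('white',rr,'z.08',onz(T,rr[0],.08).round(4))
# yellow
m=((hsv[...,0]>20)&(hsv[...,0]<35)&(hsv[...,1]>150)&(hsv[...,2]>100));m[:, :200]=0;m[:,270:]=0
v,u=np.nonzero(m);print('yellow',u.min(),u.max(),v.min(),v.max())
# crop coords
t1=lambda u,v:(180+u/3,80+v/3)
print('yellow head top corners z=.17',[onz(T,t1(*p),.17).round(3)[:2] for p in [(100,122),(228,142),(203,233),(88,198)]])
print('yellow foot',[onz(T,t1(*p),.0).round(3)[:2] for p in [(247,205),(188,263)]])
print('scanner top',[onz(T,t1(*p),.17).round(4)[:2] for p in [(345,37),(459,52),(447,130),(335,118)]])
print('scanner foot',[onz(T,t1(*p),.0).round(4)[:2] for p in [(343,140),(400,186),(459,135)]])
E
```

```text
cam [0.56511899 0.00905707 1.18644562]
cam [0.42346136 0.59446821 0.66981091]
stand rect ((221.4223175048828, 217.2953338623047), (37.81770324707031, 60.82389831542969), 14.743562698364258)
[[0.50823933 0.27897599 0.05      ]
 [0.63727336 0.24816604 0.05      ]
 [0.61727641 0.16773256 0.05      ]
 [0.48831128 0.19894273 0.05      ]] [0.08247696 0.13266135 0.08288199 0.1326879 ] [0.56277509 0.22345433 0.05      ]
white ((213.42877197265625, 237.27073669433594), (28.146957397460938, 5.293460369110107), 14.743562698364258) z.08 [0.52   0.2339 0.08  ]
white ((218.84329223632812, 217.19561767578125), (27.89246368408203, 5.140764236450195), 14.743562698364258) z.08 [0.5628 0.2233 0.08  ]
white ((235.00001525878906, 200.00001525878906), (3.7947328090667725, 5.0596442222595215), 18.434947967529297) z.08 [0.5999 0.1897 0.08  ]
white ((219.8153839111328, 196.17691040039062), (21.137096405029297, 5.700876235961914), 15.255118370056152) z.08 [0.6076 0.2222 0.08  ]
yellow 209 262 120 167
yellow head top corners z=.17 [array([0.753, 0.221]), array([0.741, 0.137]), array([0.681, 0.152]), array([0.703, 0.228])]
yellow foot [array([0.722, 0.143]), array([0.677, 0.187])]
scanner top [array([0.8119, 0.0609]), array([ 0.8032, -0.0144]), array([ 0.7512, -0.0072]), array([0.758 , 0.0667])]
scanner foot [array([0.7734, 0.0699]), array([0.7385, 0.0256]), array([ 0.7786, -0.0192])]
```

```bash
python3 - <<'E'
from h import *;import pickle
d=pickle.load(open('c0.pkl','rb'));T=d['top'];S=d['scene']
t1=lambda u,v:(180+u/3-.33,80+v/3-.33)
t2=lambda u,v:(360+u/3-.33,90+v/3-.33)
s2=lambda u,v:(265+u/4-.37,90+v/4-.37)
s1=lambda u,v:(190+u/2.7-.3,165+v/2.7-.3)
def go(name,pairs,ft,fs):
    P=[]
    for a,b in pairs:
        p,e=tri([ray(T,ft(*a)),ray(S,fs(*b))]);P.append(p);print(name,p.round(4),np.round(e,4))
    return np.array(P)
M=go('plate',[((178,313),(317,272)),((308,333),(378,200)),((294,386),(423,240)),((165,362),(370,313))],t2,s2)
C=go('screen',[((175,157),(147,182)),((395,194),(258,73)),((358,310),(360,157)),((147,273),(262,270))],t2,s2)
for Q in (M,C):
    print(Q.mean(0)); ydir=Q[0]+Q[3]-Q[1]-Q[2];xdir=Q[0]+Q[1]-Q[2]-Q[3]
    print('yaw from y',np.degrees(np.arctan2(-ydir[0],ydir[1])),'from x',np.degrees(np.arctan2(xdir[1],xdir[0])),'slope',np.degrees(np.arctan2(xdir[2],np.hypot(*xdir[:2]))),np.linalg.norm(xdir)/2,np.linalg.norm(ydir)/2)
for k,(a,b) in enumerate(zip(T['R'],T['R'])): pass
# slot centre: plate centre in top at z=.105
print('plate ctr top z=.105',onz(T,np.mean([t2(*p) for p in [(178,313),(308,333),(294,386),(165,362)]],axis=0),.105))
print('plate ctr scene z=.105',onz(S,np.mean([s2(*p) for p in [(317,272),(378,200),(423,240),(370,313)]],axis=0),.105))
# base edges / yaw from body: front-bottom and rear top
a,b=onz(T,t2(62,443),.052),onz(T,t2(340,492),.052);print('front edge',a,b,np.degrees(np.arctan2(-(a-b)[0],(a-b)[1])),np.linalg.norm(a-b))
# cartridge top
print('cart exp px',proj(T,[.6056,.2133,.13]),'meas 219.8,196.2', onz(T,(219.8,196.2),.13))
print('cart scene top px exp',proj(S,[.6056,.2133,.13]))
print('yellow top: ',tri([ray(T,t1(150,168)),ray(S,s1(88,217))]))
print('scanner top',tri([ray(T,t1(396,80)),ray(S,s1(117,48))]))
print('window',tri([ray(T,t1(390,139)),ray(S,s1(160,112))]))
E
```

```text
plate [ 0.6161 -0.1971  0.1148] [0.0005 0.0005]
plate [ 0.6022 -0.2883  0.1127] [0.0019 0.0019]
plate [ 0.568  -0.2836  0.0925] [0.0008 0.0008]
plate [ 0.582  -0.1918  0.096 ] [0.0008 0.0008]
screen [ 0.7168 -0.1849  0.165 ] [0.0009 0.0009]
screen [ 0.6939 -0.3316  0.1647] [0.0014 0.0014]
screen [ 0.6201 -0.3196  0.1229] [0.0001 0.0001]
screen [ 0.6429 -0.1734  0.1262] [0.0003 0.0003]
[ 0.59210357 -0.24020081  0.10401382]
yaw from y -8.685903637564467 from x -8.376278951116015 slope 29.47846349550206 0.03965749734614252 0.09260026449761796
[ 0.66842319 -0.2523719   0.1446968 ]
yaw from y -8.879087023169404 from x -9.053686676949708 slope 28.322519756177197 0.08492349939127151 0.14822594739907027
plate ctr top z=.105 [ 0.59280913 -0.23980939  0.105     ]
plate ctr scene z=.105 [ 0.59149298 -0.23749197  0.105     ]
front edge [ 0.52344091 -0.12479255  0.052     ] [ 0.49034357 -0.32854109  0.052     ] -9.226656445203588 0.20641923850356464
cart exp px [219.46315084 196.23115469] meas 219.8,196.2 [0.60567305 0.21261724 0.13      ]
cart scene top px exp [284.45240888 288.74902955]
yellow top:  (array([0.72339482, 0.18799384, 0.169734  ]), [np.float64(0.0003545575417032933), np.float64(0.00035455754170321595)])
scanner top (array([0.78440569, 0.02734561, 0.16801081]), [np.float64(0.0005877808811349404), np.float64(0.0005877808811348988)])
window (array([0.75420241, 0.03188168, 0.11755588]), [np.float64(0.00044813448326010987), np.float64(0.0004481344832601383)])
```

The measurements agree across the two views. The stand is at (0.563, 0.224), yaw −13.4°, with the tall cartridge at (0.606, 0.213). The scanner window is at (0.754, 0.031), yaw about −7°, and the slot is at (0.592, −0.239), yaw −8.9°. The yellow look-alike (0.17 m high) stands close behind the tall cartridge. I will therefore grip across the 44 mm width to keep the long side of the gripper body clear of it.

```bash
cat >> h.py <<'E'
from scipy.spatial.transform import Rotation as Ro
def cur(s): 
    q=s['tcp_rot'];return np.array(s['ee_pos']),Ro.from_quat([q[1],q[2],q[3],q[0]])
def down(yaw,tilt=0,syaw=0):
    # tool x at world yaw (deg), z down
    a=np.radians(yaw);x=np.array([np.cos(a),np.sin(a),0]);z=np.array([0,0,-1.]);return Ro.from_matrix(np.c_[x,np.cross(z,x),z])
def delta(s,P,R):
    p,r=cur(s);print('t',s['t'],'pos',p.round(4),'shift mm (tool axes now)',(r.inv().apply(np.array(P)-p)*1e3).round(1),'turn deg',np.degrees((r.inv()*R).as_rotvec()).round(2),'shift in goal axes',(R.inv().apply(np.array(P)-p)*1e3).round(1))
E
python3 - <<'E'
from h import *;from workcell import r
delta(r.get_state(),[.6056,.213,.20],down(-103.4))
E
```

```text
t 0.15 pos [ 0.1293 -0.5599  0.238 ] shift mm (tool axes now) [-645.9 -637.9   39.1] turn deg [ 0.    0.08 26.39] shift in goal axes [-862.2 -284.2   38. ]
```

Request:
move_arm(
  hand=1,
  steps=[
    {"delta_pos": [-16, -16, 0]},
    {"delta_pos": [-33, -33, 0]},
    {"delta_pos": [-33, -33, 0]},
    {"delta_pos": [-33, -33, 0]},
    {"delta_pos": [-33, -33, 0]},
    {"delta_pos": [-33, -33, 0]},
    {"delta_pos": [-33, -33, 0]},
    {"delta_pos": [-33, -33, 0]},
    {"delta_pos": [-33, -33, 0]},
    {"delta_pos": [-33, -33, 0]},
    {"delta_pos": [-33, -33, 0]},
    {"delta_pos": [-33, -33, 0]},
    {"delta_pos": [-33, -33, 0]},
    {"delta_pos": [-33, -33, 0]},
    {"delta_pos": [-33, -33, 0]},
    {"delta_pos": [-33, -33, 0]},
    {"delta_pos": [-33, -33, 0]},
    {"delta_pos": [-33, -33, 0]},
    {"delta_pos": [-33, -33, 0]},
    {"delta_pos": [-33, -28, 0]},
  ],
)

```text
schema error: expected keys delta_pos, turn
```

Request:
move_arm(
  steps=[
    {"turn": [0, 0, 9]},
    {"turn": [0, 0, 9]},
    {"turn": [0, 0, 8.4]},
    {},
  ],
)

```text
schema error: expected keys delta_pos, turn
```

```bash
python3 - <<'E'
from h import *;from workcell import r,cams
s=r.get_state();print(s['q'].round(2))
delta(s,[.6056,.213,.20],down(-103.4))
for n in ['wrist','top']:
    c=cams.read_camera(n);cv2.imwrite(f'pics/{n}1.png',c['frame'][:,:,::-1])
E
```

```text
[-1.55  0.18  1.61 -0.    1.35 -0.21]
t 0.15 pos [ 0.1293 -0.5599  0.238 ] shift mm (tool axes now) [-645.9 -637.9   39.1] turn deg [ 0.    0.08 26.39] shift in goal axes [-862.2 -284.2   38. ]
```

View pics/wrist1.png

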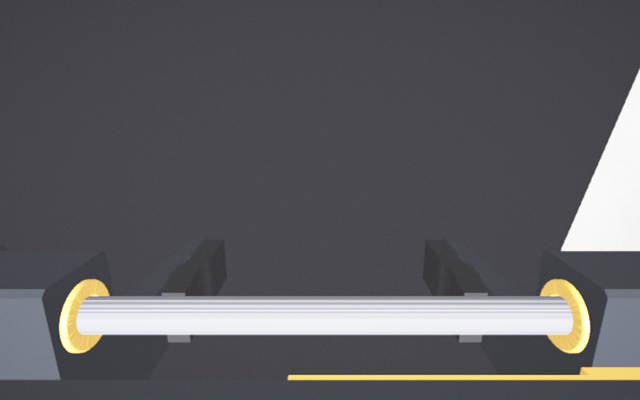

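View pics/top1.png

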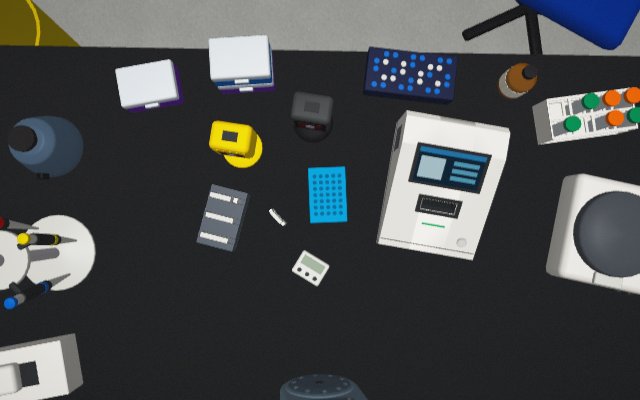

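Nothing moved, because every row needs both keys. The pictures are unchanged. The wrist picture also shows the gripper body stretching along the jaw axis, which supports gripping across the width.

Request:
move_arm(
  hand=1,
  steps=[
    {"delta_pos": [0, 0, 0], "turn": [0, 0, 9]},
    {"delta_pos": [0, 0, 0], "turn": [0, 0, 9]},
    {"delta_pos": [0, 0, 0], "turn": [0, 0, 8.4]},
    {"delta_pos": [-24, -8, 0], "turn": [0, 0, 0]},
    {"delta_pos": [-48, -16, 0], "turn": [0, 0, 0]},
    {"delta_pos": [-48, -16, 0], "turn": [0, 0, 0]},
    {"delta_pos": [-48, -16, 0], "turn": [0, 0, 0]},
    {"delta_pos": [-48, -16, 0], "turn": [0, 0, 0]},
    {"delta_pos": [-48, -16, 0], "turn": [0, 0, 0]},
    {"delta_pos": [-48, -16, 0], "turn": [0, 0, 0]},
    {"delta_pos": [-48, -16, 0], "turn": [0, 0, 0]},
    {"delta_pos": [-48, -16, 0], "turn": [0, 0, 0]},
    {"delta_pos": [-48, -16, 0], "turn": [0, 0, 0]},
    {"delta_pos": [-48, -16, 0], "turn": [0, 0, 0]},
    {"delta_pos": [-48, -16, 0], "turn": [0, 0, 0]},
    {"delta_pos": [-48, -16, 0], "turn": [0, 0, 0]},
    {"delta_pos": [-48, -16, 0], "turn": [0, 0, 0]},
    {"delta_pos": [-48, -16, 0], "turn": [0, 0, 0]},
    {"delta_pos": [-48, -16, 0], "turn": [0, 0, 0]},
  ],
)

```text
t: 2.62
ee_pos: [0.5438, 0.1076, 0.2387]
tcp_rot: [0.0, -0.62, 0.785, -0.0]
ft_force: [0.7, -1.4, 0.2]
gripper_width: 1.001
```

Request:
move_arm(
  steps=[
    {"delta_pos": [-48, -16, 0], "turn": [0, 0, 0]},
    {"delta_pos": [-48, -16, 0], "turn": [0, 0, 0]},
    {"delta_pos": [-22, -4, 0], "turn": [0, 0, 0]},
    {"delta_pos": [0, 0, 0], "turn": [0, 0, 0]},
    {"delta_pos": [0, 0, 0], "turn": [0, 0, 0]},
  ],
)

```text
t: 3.25
ee_pos: [0.605, 0.2117, 0.2384]
tcp_rot: [-0.0, -0.62, 0.785, 0.0]
ft_force: [0.0, -0.7, -0.1]
gripper_width: 1.0
```

```bash
python3 - <<'E'
from h import *;from workcell import r,cams
s=r.get_state();print(s['q'].round(2))
delta(s,[.6056,.213,.20],down(-103.4))
for n in ['wrist']:
    c=cams.read_camera(n);cv2.imwrite(f'pics/{n}2.png',c['frame'][:,:,::-1])
E
```

```text
[ 0.15  0.33  1.43 -0.    1.39  1.96]
t 3.25 pos [0.605  0.2117 0.2384] shift mm (tool axes now) [-1.4 -0.3 38.4] turn deg [ 0.04 -0.04 -0.01] shift in goal axes [-1.4 -0.3 38.4]
```

View pics/wrist2.png

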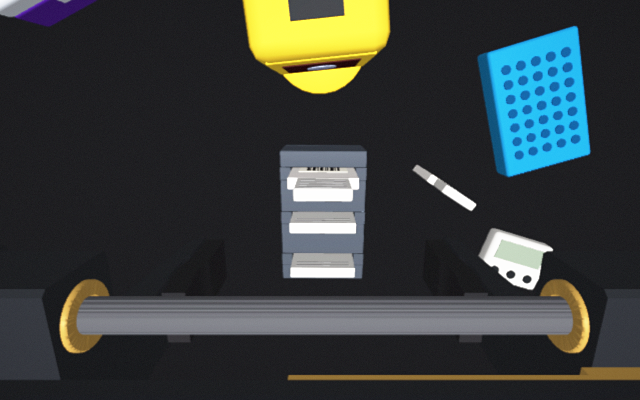

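The wrist picture shows the barcode on the far side of the tall cartridge at (323,170), facing the scanner as expected, with the tab at about (322,190). I'll check this against my estimate by projection.

```bash
python3 - <<'E'
from h import *;from workcell import r,cams
s=r.get_state();c=cams.read_camera('wrist');p,R=cur(s)
M=np.linalg.inv(c['tool_from_camera'])
def pj(X):
    x=M[:3,:3]@R.inv().apply(np.array(X)-p)+M[:3,3];u=c['camera_matrix']@x;return (u[:2]/u[2]).round(1)
a=np.radians(-13.4);xd=np.array([np.cos(a),np.sin(a),0]);yd=np.array([-xd[1],xd[0],0]);o=np.array([.6056,.213,.01]);zd=np.array([0,0,1])
for x,y,z in [(5,22,120),(5,-22,120),(-5,22,120),(-5,-22,120),(5,30,82),(5,-30,82)]:
    print((x,y,z),pj(o+(x*xd+y*yd+z*zd)/1e3))
im=c['frame'][140:285,270:375,::-1];cv2.imwrite('pics/w2z.png',cv2.resize(im,None,fx=4,fy=4,interpolation=cv2.INTER_CUBIC))
E
```

```text
(5, 22, 120) [292.1 188.7]
(5, -22, 120) [352.3 188.7]
(-5, 22, 120) [292.4 201.9]
(-5, -22, 120) [352.1 201.9]
(5, 30, 82) [286.4 178. ]
(5, -30, 82) [358.5 178. ]
```

View pics/w2z.png

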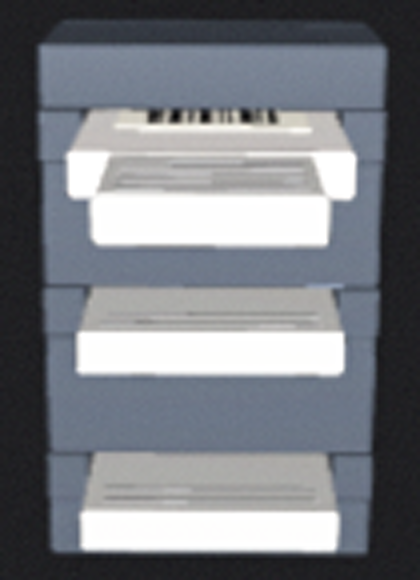

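The tab corners are at (292.5,188) and (352.3,201.7), within 1 px of the prediction. So I go down and grip.

Request:
move_arm(
  steps=[
    {"delta_pos": [-1.4, -0.3, 15], "turn": [0, 0, 0]},
    {"delta_pos": [0, 0, 25], "turn": [0, 0, 0]},
    {"delta_pos": [0, 0, 30], "turn": [0, 0, 0]},
    {"delta_pos": [0, 0, 30], "turn": [0, 0, 0]},
    {"delta_pos": [0, 0, 25], "turn": [0, 0, 0]},
    {"delta_pos": [0, 0, 15], "turn": [0, 0, 0]},
    {"delta_pos": [0, 0, 0], "turn": [0, 0, 0]},
    {"delta_pos": [0, 0, 0], "turn": [0, 0, 0]},
  ],
)

```text
t: 4.35
ee_pos: [0.6068, 0.2137, 0.0997]
tcp_rot: [0.001, -0.62, 0.785, -0.0]
ft_force: [0.3, -0.1, 0.3]
gripper_width: 0.999
```

Request:
move_arm(
  hand=-1,
  steps=[
    {"delta_pos": [0, 0, 0], "turn": [0, 0, 0]},
    {"delta_pos": [0, 0, 0], "turn": [0, 0, 0]},
    {"delta_pos": [0, 0, 0], "turn": [0, 0, 0]},
    {"delta_pos": [0, 0, 0], "turn": [0, 0, 0]},
    {"delta_pos": [0, 0, 0], "turn": [0, 0, 0]},
    {"delta_pos": [0, 0, 0], "turn": [0, 0, 0]},
  ],
)

```text
t: 5.1
ee_pos: [0.606, 0.2137, 0.0987]
tcp_rot: [-0.0, -0.62, 0.785, 0.0]
ft_force: [1.1, 0.0, 0.6]
gripper_width: 0.498
```

The fingers closed at 0.498, about 44 mm, so they are on the tab. Now I lift 70 mm, which is scan height.

Request:
move_arm(
  steps=[
    {"delta_pos": [0, 0, -5], "turn": [0, 0, 0]},
    {"delta_pos": [0, 0, -10], "turn": [0, 0, 0]},
    {"delta_pos": [0, 0, -10], "turn": [0, 0, 0]},
    {"delta_pos": [0, 0, -15], "turn": [0, 0, 0]},
    {"delta_pos": [0, 0, -15], "turn": [0, 0, 0]},
    {"delta_pos": [0, 0, -15], "turn": [0, 0, 0]},
    {"delta_pos": [0, 0, 0], "turn": [0, 0, 0]},
    {"delta_pos": [0, 0, 0], "turn": [0, 0, 0]},
  ],
)

```text
t: 6.1
ee_pos: [0.6058, 0.2136, 0.1684]
tcp_rot: [-0.0, -0.62, 0.785, 0.0]
ft_force: [-0.4, 0.3, -1.1]
gripper_width: 0.492
```

```bash
python3 - <<'E'
from h import *;from workcell import r,cams
s=r.get_state();print(s['q'].round(2),s['gripper_width'],s['ft_force'].round(2))
delta(s,[.650,.0435,.170],down(-97))
for n in ['wrist','scene']:
    c=cams.read_camera(n);cv2.imwrite(f'pics/{n}3.png',c['frame'][:,:,::-1])
E
```

```text
[0.15 0.39 1.49 0.   1.26 1.96] 0.49160946470366285 [-0.39  0.35 -1.12]
t 6.1 pos [0.6058 0.2136 0.1684] shift mm (tool axes now) [155.2 -82.5  -1.6] turn deg [ 0.03 -0.01 -6.41] shift in goal axes [163.4 -64.6  -1.6]
```

View pics/wrist3.png

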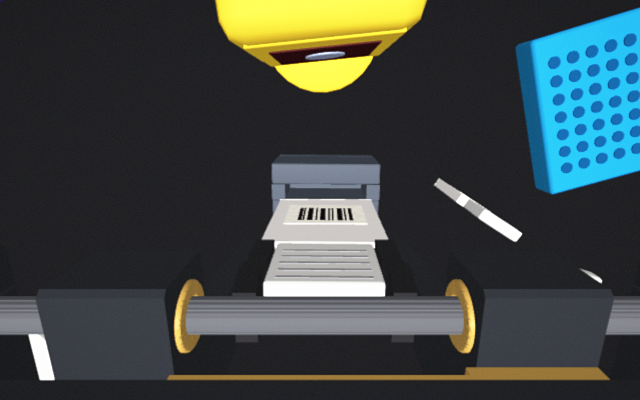

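View pics/scene3.png

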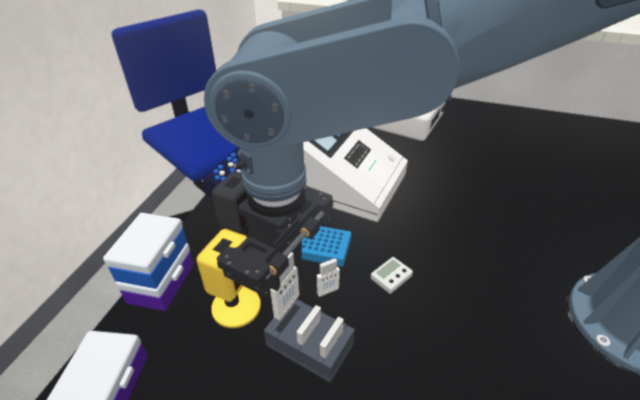

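The wrist picture shows the cartridge held squarely, with its barcode at (326,214). In the scene picture it is clear of the stand at (287,290), and the short cassettes have not moved. Next is the scanner.

Request:
move_arm(
  steps=[
    {"delta_pos": [8, -4, 0], "turn": [0, 0, 0]},
    {"delta_pos": [16, -8, 0], "turn": [0, 0, 0]},
    {"delta_pos": [22, -12, 0], "turn": [0, 0, 0]},
    {"delta_pos": [22, -12, 0], "turn": [0, 0, 0]},
    {"delta_pos": [22, -12, 0], "turn": [0, 0, 0]},
    {"delta_pos": [22, -12, 0], "turn": [0, 0, 0]},
    {"delta_pos": [20, -10, 0], "turn": [0, 0, 0]},
    {"delta_pos": [15, -8, 0], "turn": [0, 0, -2]},
    {"delta_pos": [8, -4, -1], "turn": [0, 0, -2.4]},
    {"delta_pos": [0, 0, -0.6], "turn": [0, 0, -2]},
    {"delta_pos": [0, 0, 0], "turn": [0, 0, 0]},
    {"delta_pos": [0, 0, 0], "turn": [0, 0, 0]},
  ],
)

```text
t: 7.7
ee_pos: [0.65, 0.0444, 0.1703]
tcp_rot: [-0.0, -0.663, 0.749, 0.0]
ft_force: [0.3, 0.3, -1.2]
gripper_width: 0.495
```

```bash
python3 - <<'E'
from h import *;from workcell import r,cams
s=r.get_state();print(s['q'].round(2),s['gripper_width'],s['ft_force'].round(2))
delta(s,[.650,.0435,.170],down(-97))
for n in ['wrist','scene','top']:
    c=cams.read_camera(n);cv2.imwrite(f'pics/{n}4.png',c['frame'][:,:,::-1])
    if n=='wrist':
        M=np.linalg.inv(c['tool_from_camera'])
        # cartridge frame in tool: tool x = -y_c? tool z=-z_c ; tool -y = x_c
        def pj(x,y,z):
            X=np.array([-y,-x,88.5-z])/1e3
            v=M[:3,:3]@X+M[:3,3];u=c['camera_matrix']@v;return (u[:2]/u[2]).round(1)
        for P in [(5,22,120),(5,-22,120),(5,30,82),(5,-30,82),(5,22,57),(5,-22,57),(5,22,23),(5,-22,23),(5,30,8),(5,-30,8)]: print(P,pj(*P))
        im=c['frame'][180:310,240:400,::-1];cv2.imwrite('pics/w4z.png',cv2.resize(im,None,fx=4,fy=4,interpolation=cv2.INTER_CUBIC))
E
```

```text
[-0.11  0.41  1.46  0.    1.27  1.58] 0.49468294715915684 [ 0.26  0.33 -1.18]
t 7.7 pos [0.65   0.0444 0.1703] shift mm (tool axes now) [ 0.8 -0.1  0.3] turn deg [ 0.01  0.   -0.  ] shift in goal axes [ 0.8 -0.1  0.3]
(5, 22, 120) [262.5 282.7]
(5, -22, 120) [387.5 282.8]
(5, 30, 82) [258.8 241.9]
(5, -30, 82) [390.8 242. ]
(5, 22, 57) [282.6 223.8]
(5, -22, 57) [366.9 223.9]
(5, 22, 23) [288.8 205.6]
(5, -22, 23) [360.5 205.6]
(5, 30, 8) [278.8 199.1]
(5, -30, 8) [370.5 199.2]
```

View pics/w4z.png

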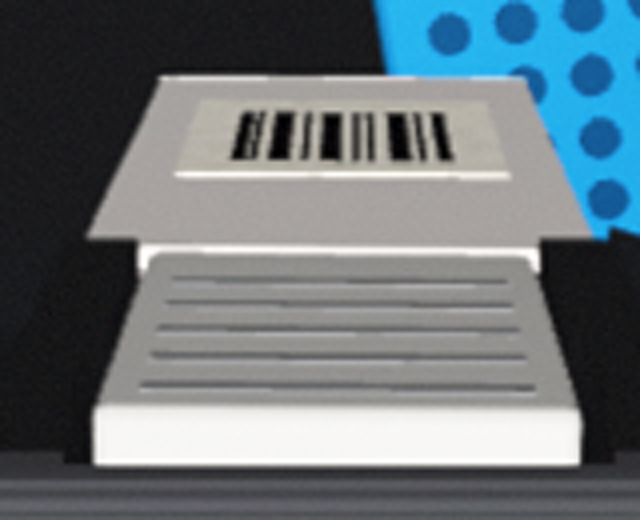

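View pics/wrist4.png

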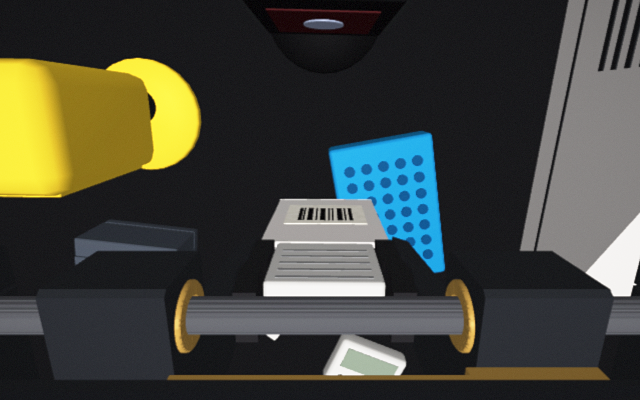

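View pics/scene4.png

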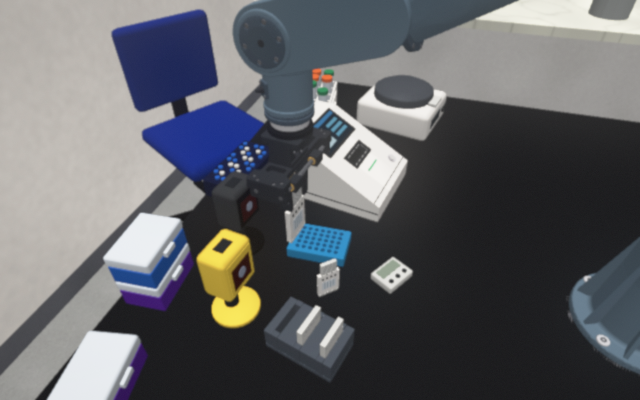

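The label is square to the scanner: the window is at column 323 and the barcode at column 325. The cartridge edges are within 2–3 px of the predicted grasp. I'll hold still here.

Request:
move_arm(
  steps=[
    {"delta_pos": [0, 0, 0], "turn": [0, 0, 0]},
    {"delta_pos": [0, 0, 0], "turn": [0, 0, 0]},
    {"delta_pos": [0, 0, 0], "turn": [0, 0, 0]},
    {"delta_pos": [0, 0, 0], "turn": [0, 0, 0]},
    {"delta_pos": [0, 0, 0], "turn": [0, 0, 0]},
    {"delta_pos": [0, 0, 0], "turn": [0, 0, 0]},
    {"delta_pos": [0, 0, 0], "turn": [0, 0, 0]},
    {"delta_pos": [0, 0, 0], "turn": [0, 0, 0]},
    {"delta_pos": [0, 0, 0], "turn": [0, 0, 0]},
    {"delta_pos": [0, 0, 0], "turn": [0, 0, 0]},
    {"delta_pos": [0, 0, 0], "turn": [0, 0, 0]},
    {"delta_pos": [0, 0, 0], "turn": [0, 0, 0]},
  ],
)

```text
t: 9.35
ee_pos: [0.6502, 0.0439, 0.1703]
tcp_rot: [-0.0, -0.663, 0.749, -0.0]
ft_force: [0.4, -0.6, -1.5]
gripper_width: 0.494
```

```bash
cat >> h.py <<'E'
SL=np.array([.592,-.239,.105]);SYAW=-8.9
def slotR():
    a=np.radians(SYAW);t=np.radians(28)
    z=np.array([-np.sin(t)*np.cos(a),-np.sin(t)*np.sin(a),np.cos(t)])
    y=np.array([-np.sin(a),np.cos(a),0]);x=np.cross(y,z);return np.c_[x,y,z]
def toolR(): # cart x = tool -y, cart y = tool -x, cart z = tool -z
    S=slotR();return Ro.from_matrix(np.c_[-S[:,1],-S[:,0],-S[:,2]])
GZ=88.5
def slot_tcp(h,x=0,y=0): # TCP when lower end is h mm above mouth along slot z
    return SL+slotR()@np.array([x,y,h+GZ])/1e3
E
python3 - <<'E'
from h import *;from workcell import r
s=r.get_state();print(slotR())
delta(s,[.650,.0444,.285],down(-97))
delta(s,slot_tcp(60),toolR());print(slot_tcp(60))
E
```

```text
[[ 0.87231679  0.15471039 -0.46381906]
 [-0.13660116  0.98795987  0.07263213]
 [ 0.46947156  0.          0.88294759]]
t 9.35 pos [0.6502 0.0439 0.1703] shift mm (tool axes now) [  -0.4    0.2 -114.7] turn deg [ 0.   -0.   -0.01] shift in goal axes [  -0.4    0.2 -114.7]
t 9.35 pos [0.6502 0.0439 0.1703] shift mm (tool axes now) [285.6  92.9 -65.8] turn deg [28.    0.46  1.86] shift in goal axes [288.5  42.8 -97.2]
[ 0.52312287 -0.22821413  0.23611772]
```

Request:
move_arm(
  steps=[
    {"delta_pos": [0, 5, -10], "turn": [0, 0, 0]},
    {"delta_pos": [0, 10, -25], "turn": [0, 0, 0]},
    {"delta_pos": [10, 10, -25], "turn": [0, 0, 0]},
    {"delta_pos": [25, 10, -6], "turn": [0, 0, 0]},
    {"delta_pos": [35, 10, 0], "turn": [0, 0, 0]},
    {"delta_pos": [35, 10, 0], "turn": [0, 0, 0]},
    {"delta_pos": [35, 10, 0], "turn": [0, 0, 0]},
    {"delta_pos": [35, 10, 0], "turn": [0, 0, 0]},
    {"delta_pos": [35, 10, 0], "turn": [0, 0, 0]},
    {"delta_pos": [35, 5, 0], "turn": [0, 0, 0]},
    {"delta_pos": [25, 3, 0], "turn": [0, 0, 0]},
    {"delta_pos": [15.6, 0, 0], "turn": [0, 0, 0]},
    {"delta_pos": [0, 0, 0], "turn": [7, 0.115, 0.465]},
    {"delta_pos": [0, 0, 0], "turn": [7, 0.115, 0.465]},
    {"delta_pos": [0, 0, 0], "turn": [7, 0.115, 0.465]},
    {"delta_pos": [0, 0, 0], "turn": [7, 0.115, 0.465]},
    {"delta_pos": [0, 0, 0], "turn": [0, 0, 0]},
    {"delta_pos": [0, 0, 0], "turn": [0, 0, 0]},
  ],
)

```text
t: 11.6
ee_pos: [0.5235, -0.2285, 0.2373]
tcp_rot: [0.157, -0.631, 0.737, -0.184]
ft_force: [-0.7, 0.5, -1.1]
gripper_width: 0.495
```

```bash
python3 - <<'E'
from h import *;from workcell import r,cams
s=r.get_state();print(s['q'].round(2),s['gripper_width'],s['ft_force'].round(2))
delta(s,slot_tcp(60),toolR())
p,R=cur(s)
for n in ['wrist','scene','top']:
    c=cams.read_camera(n);cv2.imwrite(f'pics/{n}5.png',c['frame'][:,:,::-1])
    if n=='wrist':
        M=np.linalg.inv(c['tool_from_camera'])
        def pj(X):
            v=M[:3,:3]@R.inv().apply(X-p)+M[:3,3];u=c['camera_matrix']@v;return (u[:2]/u[2]).round(1)
        for q in [(11,36,0),(11,-36,0),(-11,36,0),(-11,-36,0)]: print(q,pj(SL+slotR()@np.array(q)/1e3))
        im=c['frame'][100:310,230:420,::-1];cv2.imwrite('pics/w5z.png',cv2.resize(im,None,fx=2.8,fy=2.8,interpolation=cv2.INTER_CUBIC))
E
```

```text
[-0.77 -0.11  1.99  0.36  0.89  0.78] 0.49539532059379005 [-0.65  0.46 -1.07]
t 11.6 pos [ 0.5235 -0.2285  0.2373] shift mm (tool axes now) [-0.2  1.   0.9] turn deg [ 0.03 -0.03  0.03] shift in goal axes [-0.2  1.   0.9]
(11, 36, 0) [281.4 171.2]
(11, -36, 0) [367.4 171.3]
(-11, 36, 0) [282.1 196.6]
(-11, -36, 0) [366.5 196.7]
```

View pics/w5z.png

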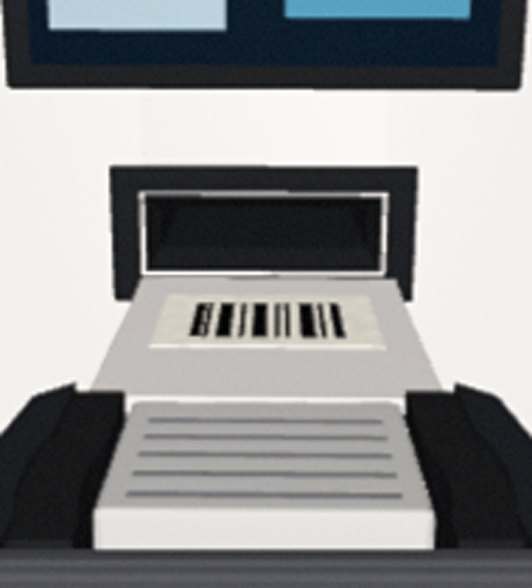

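View pics/wrist5.png

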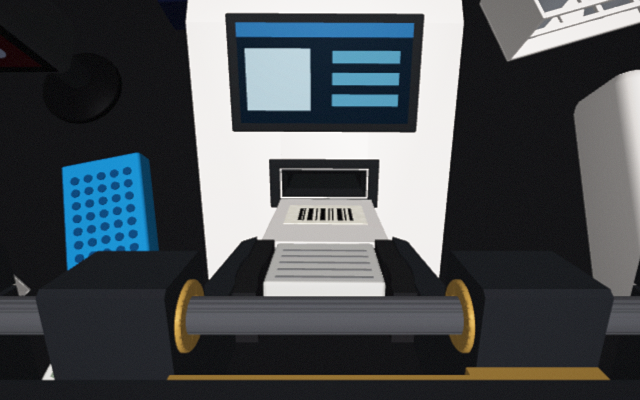

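View pics/scene5.png

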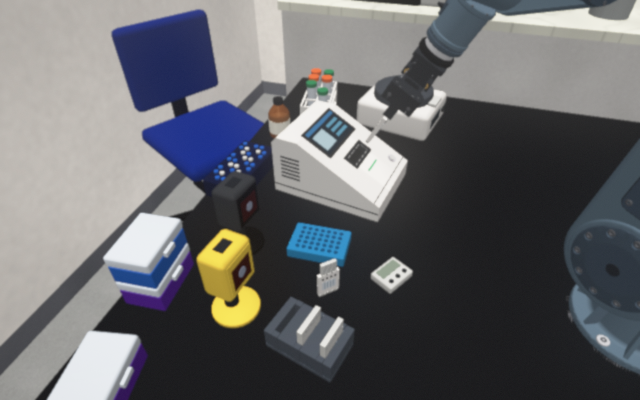

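The wrist picture shows the slot flare at x 282–367, y 170–196. That is 0.5 mm up-slope of my estimate and centred in y. The cartridge's lower edge at (279–372, 199) also matches the prediction, and in the scene picture the cartridge lines up with the slot. So I approach along the slot axis.

Request:
move_arm(
  steps=[
    {"delta_pos": [-0.2, 0.5, 10], "turn": [0, 0, 0]},
    {"delta_pos": [0, 0, 15], "turn": [0, 0, 0]},
    {"delta_pos": [0, 0, 15], "turn": [0, 0, 0]},
    {"delta_pos": [0, 0, 12], "turn": [0, 0, 0]},
    {"delta_pos": [0, 0, 5], "turn": [0, 0, 0]},
    {"delta_pos": [0, 0, 0], "turn": [0, 0, 0]},
    {"delta_pos": [0, 0, 0], "turn": [0, 0, 0]},
    {"delta_pos": [0, 0, 0], "turn": [0, 0, 0]},
  ],
)

```text
t: 12.75
ee_pos: [0.5492, -0.2323, 0.1864]
tcp_rot: [0.157, -0.631, 0.737, -0.184]
ft_force: [-0.6, -0.5, -1.0]
gripper_width: 0.497
```

```bash
python3 - <<'E'
from h import *;from workcell import r,cams
s=r.get_state();print(s['gripper_width'],s['ft_force'].round(2),s['wrist_torque'].round(2))
delta(s,slot_tcp(3,.5),toolR())
c=cams.read_camera('wrist');cv2.imwrite('pics/wrist6.png',c['frame'][:,:,::-1])
im=c['frame'][100:310,230:420,::-1];cv2.imwrite('pics/w6z.png',cv2.resize(im,None,fx=2.8,fy=2.8,interpolation=cv2.INTER_CUBIC))
E
```

```text
0.4970044628950359 [-0.55 -0.47 -1.01] [ 0.14  0.33 -0.02]
t 12.75 pos [ 0.5492 -0.2323  0.1864] shift mm (tool axes now) [ 0.  -0.6  0.7] turn deg [-0.05 -0.03  0.  ] shift in goal axes [ 0.  -0.6  0.7]
```

View pics/w6z.png

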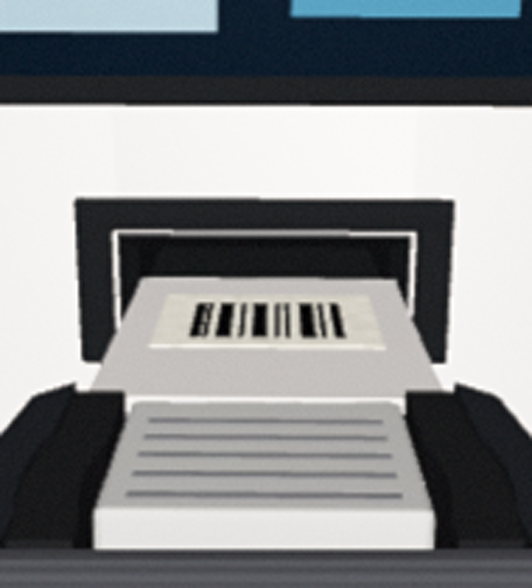

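```bash
python3 - <<'E'
from h import *;from workcell import r,cams
s=r.get_state();p,R=cur(s);c=cams.read_camera('wrist');M=np.linalg.inv(c['tool_from_camera'])
def pt(X): 
    v=M[:3,:3]@X+M[:3,3];u=c['camera_matrix']@v;return (((u[:2]/u[2])-[230,100])*2.8).round(1)
for q in [(11,36,0),(11,-36,0),(-11,36,0),(12,37,0),(12,-37,0)]: print('slot',q,pt(R.inv().apply(SL+slotR()@np.array(q)/1e3-p)))
for q in [(5,30,8),(5,-30,8),(3,26,0),(3,-26,0)]:print('cart',q,pt(np.array([-q[1],-q[0],GZ-q[2]])/1e3))
g=cv2.cvtColor(c['frame'],cv2.COLOR_RGB2GRAY)
print('col 325 rows 165..205',list(g[165:206,325]));print('row190 cols', list(g[190,265:285]),list(g[190,370:388]))
E
```

```text
slot (11, 36, 0) [117.7 239.5]
slot (11, -36, 0) [413.3 239.8]
slot (-11, 36, 0) [121.  325.6]
slot (12, 37, 0) [113.5 235.5]
slot (12, -37, 0) [417.5 235.8]
cart (5, 30, 8) [137.1 276. ]
cart (5, -30, 8) [393.6 276.2]
cart (3, 26, 0) [158.  275.4]
cart (3, -26, 0) [372.7 275.6]
col 325 rows 165..205 [np.uint8(247), np.uint8(246), np.uint8(246), np.uint8(248), np.uint8(251), np.uint8(189), np.uint8(74), np.uint8(33), np.uint8(34), np.uint8(33), np.uint8(35), np.uint8(34), np.uint8(33), np.uint8(35), np.uint8(34), np.uint8(31), np.uint8(47), np.uint8(134), np.uint8(153), np.uint8(76), np.uint8(21), np.uint8(15), np.uint8(18), np.uint8(19), np.uint8(25), np.uint8(22), np.uint8(23), np.uint8(22), np.uint8(23), np.uint8(26), np.uint8(23), np.uint8(21), np.uint8(23), np.uint8(41), np.uint8(150), np.uint8(191), np.uint8(192), np.uint8(192), np.uint8(190), np.uint8(192), np.uint8(201)]
row190 cols [np.uint8(33), np.uint8(36), np.uint8(32), np.uint8(33), np.uint8(59), np.uint8(175), np.uint8(238), np.uint8(99), np.uint8(23), np.uint8(18), np.uint8(26), np.uint8(22), np.uint8(18), np.uint8(24), np.uint8(22), np.uint8(13), np.uint8(14), np.uint8(18), np.uint8(19), np.uint8(16)] [np.uint8(22), np.uint8(24), np.uint8(24), np.uint8(19), np.uint8(16), np.uint8(41), np.uint8(162), np.uint8(244), np.uint8(184), np.uint8(53), np.uint8(29), np.uint8(37), np.uint8(33), np.uint8(34), np.uint8(34), np.uint8(34), np.uint8(33), np.uint8(31)]
```

The slot rim and cartridge edge differ from prediction by only about 0.6 mm in each direction. I'll correct that and slide in slowly, watching the force.

Request:
move_arm(
  steps=[
    {"delta_pos": [-0.6, -0.6, 3], "turn": [0, 0, 0]},
    {"delta_pos": [0, 0, 4], "turn": [0, 0, 0]},
    {"delta_pos": [0, 0, 4], "turn": [0, 0, 0]},
    {"delta_pos": [0, 0, 4], "turn": [0, 0, 0]},
    {"delta_pos": [0, 0, 4], "turn": [0, 0, 0]},
    {"delta_pos": [0, 0, 3], "turn": [0, 0, 0]},
    {"delta_pos": [0, 0, 0], "turn": [0, 0, 0]},
  ],
)

```text
t: 13.72
ee_pos: [0.5598, -0.233, 0.1663]
tcp_rot: [0.157, -0.631, 0.737, -0.184]
ft_force: [0.1, -0.7, 0.1]
gripper_width: 0.496
```

```bash
python3 - <<'E'
from h import *;from workcell import r
s=r.get_state();p,R=cur(s);print(s['gripper_width'],'F tool',R.inv().apply(s['ft_force']).round(2),'T',R.inv().apply(s['wrist_torque']).round(2))
delta(s,slot_tcp(-75,.5),toolR())
E
```

```text
0.49634214780767866 F tool [ 0.66 -0.18 -0.  ] T [-0.23 -0.06  0.05]
t 13.725 pos [ 0.5598 -0.233   0.1663] shift mm (tool axes now) [ 1.  -0.6 55.9] turn deg [ 0.03  0.02 -0.01] shift in goal axes [ 1.  -0.6 55.9]
```

It is 19 mm past the mouth with almost no force, so I continue.

Request:
move_arm(
  steps=[
    {"delta_pos": [0, 0, 5], "turn": [0, 0, 0]},
    {"delta_pos": [0, 0, 6], "turn": [0, 0, 0]},
    {"delta_pos": [0, 0, 6], "turn": [0, 0, 0]},
    {"delta_pos": [0, 0, 6], "turn": [0, 0, 0]},
    {"delta_pos": [0, 0, 5], "turn": [0, 0, 0]},
    {"delta_pos": [0, 0, 4], "turn": [0, 0, 0]},
    {"delta_pos": [0, 0, 0], "turn": [0, 0, 0]},
  ],
)

```text
t: 14.6
ee_pos: [0.5747, -0.2353, 0.138]
tcp_rot: [0.157, -0.631, 0.737, -0.184]
ft_force: [0.8, 0.5, 0.6]
gripper_width: 0.493
```

```bash
python3 - <<'E'
from h import *;from workcell import r
s=r.get_state();p,R=cur(s);print(s['gripper_width'],'F tool',R.inv().apply(s['ft_force']).round(2),'T',R.inv().apply(s['wrist_torque']).round(2))
delta(s,slot_tcp(-75,.5),toolR())
E
```

```text
0.4930302774004332 F tool [-0.62 -0.86 -0.17] T [-0.35 -0.09  0.05]
t 14.6 pos [ 0.5747 -0.2353  0.138 ] shift mm (tool axes now) [ 0.9 -0.6 23.9] turn deg [ 0.03  0.02 -0.01] shift in goal axes [ 0.9 -0.6 23.9]
```

Request:
move_arm(
  steps=[
    {"delta_pos": [0, 0, 5], "turn": [0, 0, 0]},
    {"delta_pos": [0, 0, 5], "turn": [0, 0, 0]},
    {"delta_pos": [0, 0, 5], "turn": [0, 0, 0]},
    {"delta_pos": [0, 0, 4], "turn": [0, 0, 0]},
    {"delta_pos": [0, 0, 2], "turn": [0, 0, 0]},
    {"delta_pos": [0, 0, 1], "turn": [0, 0, 0]},
    {"delta_pos": [0, 0, 0], "turn": [0, 0, 0]},
    {"delta_pos": [0, 0, 0], "turn": [0, 0, 0]},
  ],
)

```text
t: 15.6
ee_pos: [0.585, -0.2371, 0.1191]
tcp_rot: [0.157, -0.631, 0.737, -0.184]
ft_force: [-0.1, -0.2, -1.1]
gripper_width: 0.495
```

```bash
python3 - <<'E'
from h import *;from workcell import r
s=r.get_state();p,R=cur(s);print(s['gripper_width'],'F tool',R.inv().apply(s['ft_force']).round(2),'T',R.inv().apply(s['wrist_torque']).round(2))
delta(s,slot_tcp(-75,.5),toolR())
E
```

```text
0.4950831271695546 F tool [0.2  0.58 0.98] T [-0.28 -0.04  0.  ]
t 15.6 pos [ 0.585  -0.2371  0.1191] shift mm (tool axes now) [ 0.8 -0.2  2.3] turn deg [-0.02 -0.    0.  ] shift in goal axes [ 0.8 -0.2  2.3]
```

Request:
move_arm(
  steps=[
    {"delta_pos": [0, 0, 1], "turn": [0, 0, 0]},
    {"delta_pos": [0, 0, 1], "turn": [0, 0, 0]},
    {"delta_pos": [0, 0, 0.5], "turn": [0, 0, 0]},
    {"delta_pos": [0, 0, 0], "turn": [0, 0, 0]},
    {"delta_pos": [0, 0, 0], "turn": [0, 0, 0]},
  ],
)

```text
t: 16.23
ee_pos: [0.5861, -0.2372, 0.1167]
tcp_rot: [0.157, -0.631, 0.737, -0.184]
ft_force: [-0.4, 0.0, -0.8]
gripper_width: 0.491
```

```bash
python3 - <<'E'
from h import *;from workcell import r,cams
s=r.get_state();p,R=cur(s);print(s['gripper_width'],'F tool',R.inv().apply(s['ft_force']).round(2),'T',R.inv().apply(s['wrist_torque']).round(2))
delta(s,slot_tcp(-75,.5),toolR())
for n in ['wrist','scene']:
    c=cams.read_camera(n);cv2.imwrite(f'pics/{n}7.png',c['frame'][:,:,::-1])
E
```

```text
0.4908591119626552 F tool [0.03 0.76 0.52] T [-0.29  0.02  0.04]
t 16.225 pos [ 0.5861 -0.2372  0.1167] shift mm (tool axes now) [ 0.9 -0.4 -0.3] turn deg [-0.  0. -0.] shift in goal axes [ 0.9 -0.4 -0.3]
```

View pics/wrist7.png

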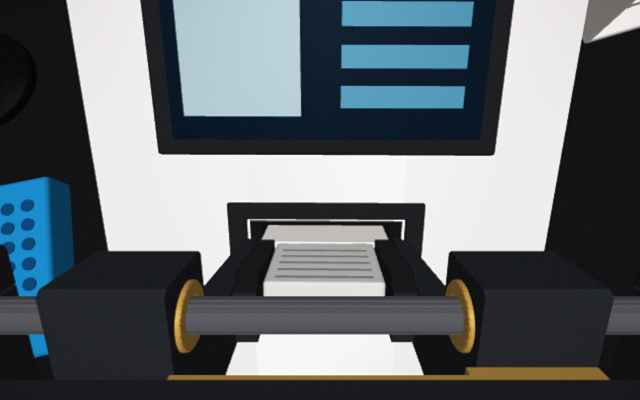

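The wrist picture shows the cartridge deep in the slot, with its shoulder at (263–385, 240) and the rim line at row 222. No stop force shows yet, so I press on in small steps.

Request:
move_arm(
  steps=[
    {"delta_pos": [0, 0, 1], "turn": [0, 0, 0]},
    {"delta_pos": [0, 0, 0.5], "turn": [0, 0, 0]},
    {"delta_pos": [0, 0, 0], "turn": [0, 0, 0]},
    {"delta_pos": [0, 0, 0], "turn": [0, 0, 0]},
  ],
)

```text
t: 16.82
ee_pos: [0.5873, -0.2376, 0.1169]
tcp_rot: [0.158, -0.631, 0.737, -0.184]
ft_force: [-6.9, 2.5, 11.5]
gripper_width: 0.495
```

Request:
move_arm(
  steps=[
    {"delta_pos": [0, 0, 1], "turn": [0, 0, 0]},
    {"delta_pos": [0, 0, 0], "turn": [0, 0, 0]},
    {"delta_pos": [0, 0, 0], "turn": [0, 0, 0]},
  ],
)

```text
t: 17.2
ee_pos: [0.5882, -0.2381, 0.1172]
tcp_rot: [0.158, -0.631, 0.737, -0.185]
ft_force: [-10.2, 3.2, 17.5]
gripper_width: 0.494
```

```bash
python3 - <<'E'
from h import *;from workcell import r,cams
s=r.get_state();p,R=cur(s);print(s['gripper_width'],'F tool',R.inv().apply(s['ft_force']).round(2),'T',R.inv().apply(s['wrist_torque']).round(2))
delta(s,slot_tcp(-75,.5),toolR())
E
```

```text
0.49424104739581304 F tool [ -1.58   1.07 -20.46] T [-0.73 -0.53  0.04]
t 17.2 pos [ 0.5882 -0.2381  0.1172] shift mm (tool axes now) [ 0.3  1.8 -0.9] turn deg [-0.18 -0.06  0.05] shift in goal axes [ 0.3  1.8 -0.9]
```

About 20 N along the slot axis, within 1 mm of the depth expected for the stop, means it is home. I'll ease the push, hold, and check.

Request:
move_arm(
  steps=[
    {"delta_pos": [0, 0, -1], "turn": [0, 0, 0]},
    {"delta_pos": [0, 0, -0.7], "turn": [0, 0, 0]},
    {"delta_pos": [0, 0, 0], "turn": [0, 0, 0]},
    {"delta_pos": [0, 0, 0], "turn": [0, 0, 0]},
    {"delta_pos": [0, 0, 0], "turn": [0, 0, 0]},
    {"delta_pos": [0, 0, 0], "turn": [0, 0, 0]},
  ],
)

```text
t: 17.95
ee_pos: [0.5868, -0.2376, 0.1165]
tcp_rot: [0.157, -0.631, 0.737, -0.184]
ft_force: [-3.5, 0.6, 5.6]
gripper_width: 0.493
```

```bash
python3 - <<'E'
from h import *;from workcell import r,cams
s=r.get_state();p,R=cur(s);print(s['gripper_width'],'F tool',R.inv().apply(s['ft_force']).round(2),'T',R.inv().apply(s['wrist_torque']).round(2))
delta(s,slot_tcp(-75,.5),toolR())
c=cams.read_camera('wrist');M=np.linalg.inv(c['tool_from_camera'])
im=c['frame'][180:330,220:430,::-1];cv2.imwrite('pics/w8z.png',cv2.resize(im,None,fx=3,fy=3,interpolation=cv2.INTER_CUBIC))
def pt(X): 
    v=M[:3,:3]@X+M[:3,3];u=c['camera_matrix']@v;return (((u[:2]/u[2])-[220,180])*3).round(1)
for q in [(11,36,0),(11,-36,0)]: print('slot',q,pt(R.inv().apply(SL+slotR()@np.array(q)/1e3-p)))
for q in [(5,30,82),(5,-30,82),(5,22,120),(5,-22,120)]: print('cart home',q,pt(R.inv().apply(SL+slotR()@(np.array(q)-[0,0,75])/1e3-p)))
c=cams.read_camera('scene');cv2.imwrite('pics/scene8.png',cv2.resize(c['frame'][80:230,260:440,::-1],None,fx=4,fy=4,interpolation=cv2.INTER_CUBIC))
E
```

```text
0.4927881129806847 F tool [-0.03  0.5  -6.64] T [-0.27  0.    0.1 ]
t 17.95 pos [ 0.5868 -0.2376  0.1165] shift mm (tool axes now) [ 0.5  0.2 -0.8] turn deg [-0.05 -0.03  0.  ] shift in goal axes [ 0.5  0.2 -0.8]
slot (11, 36, 0) [ 87.5 136.3]
slot (11, -36, 0) [548.8 136.7]
cart home (5, 30, 82) [119.9 189.3]
cart home (5, -30, 82) [516.7 189.6]
cart home (5, 22, 120) [132.  312.9]
cart home (5, -22, 120) [507.9 313.2]
```

View pics/w8z.png

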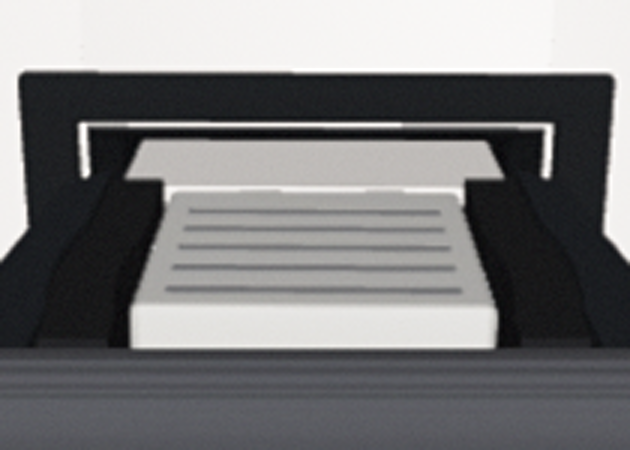

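View pics/scene8.png

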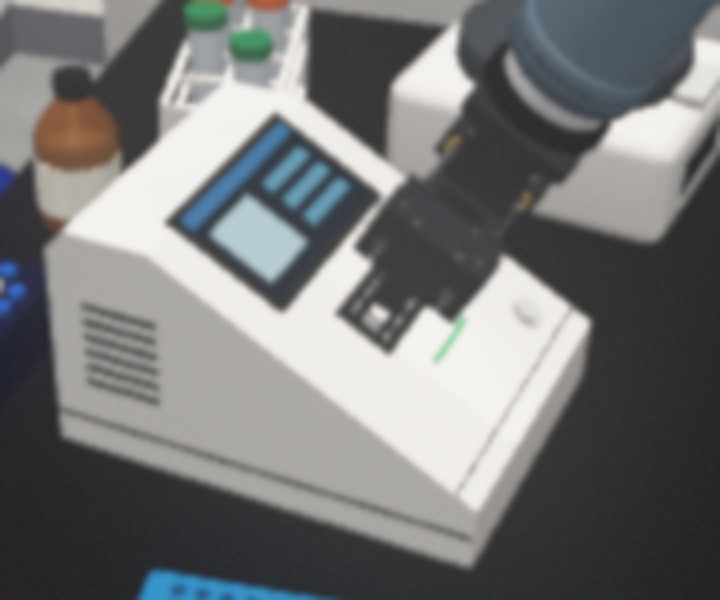

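The picture shows the cartridge seated and centred, label side up-slope: shoulder about 7 mm above the mouth at row 180, tab at columns 131–497. About 6.6 N of stop force remains. Time to release.

Request:
move_arm(
  hand=1,
  steps=[
    {"delta_pos": [0, 0, 0], "turn": [0, 0, 0]},
    {"delta_pos": [0, 0, 0], "turn": [0, 0, 0]},
    {"delta_pos": [0, 0, 0], "turn": [0, 0, 0]},
    {"delta_pos": [0, 0, 0], "turn": [0, 0, 0]},
    {"delta_pos": [0, 0, 0], "turn": [0, 0, 0]},
    {"delta_pos": [0, 0, 0], "turn": [0, 0, 0]},
  ],
)

```text
t: 18.8
ee_pos: [0.5864, -0.2373, 0.116]
tcp_rot: [0.157, -0.631, 0.737, -0.184]
ft_force: [-0.2, 0.5, -0.1]
gripper_width: 1.003
```

Request:
move_arm(
  steps=[
    {"delta_pos": [0, 0, -5], "turn": [0, 0, 0]},
    {"delta_pos": [0, 0, -15], "turn": [0, 0, 0]},
    {"delta_pos": [0, 0, -25], "turn": [0, 0, 0]},
    {"delta_pos": [0, 0, -25], "turn": [0, 0, 0]},
    {"delta_pos": [0, 0, -20], "turn": [0, 0, 0]},
    {"delta_pos": [0, 0, -10], "turn": [0, 0, 0]},
    {"delta_pos": [0, 0, 0], "turn": [0, 0, 0]},
    {"delta_pos": [0, 0, 0], "turn": [0, 0, 0]},
  ],
)

```text
t: 19.8
ee_pos: [0.5399, -0.2298, 0.2038]
tcp_rot: [0.157, -0.631, 0.737, -0.183]
ft_force: [-0.9, 0.4, 0.7]
gripper_width: 0.998
```

```bash
python3 - <<'E'
from h import *;from workcell import r,cams
s=r.get_state();p,R=cur(s);print(s['t'],s['gripper_width'],'F',s['ft_force'].round(2))
c=cams.read_camera('wrist');M=np.linalg.inv(c['tool_from_camera'])
im=c['frame'][130:290,220:430,::-1];cv2.imwrite('pics/w9z.png',cv2.resize(im,None,fx=3,fy=3,interpolation=cv2.INTER_CUBIC))
def pt(X): 
    v=M[:3,:3]@X+M[:3,3];u=c['camera_matrix']@v;return (((u[:2]/u[2])-[220,130])*3).round(1)
for q in [(11,36,0),(11,-36,0),(-11,36,0),(-11,-36,0)]: print('slot',q,pt(R.inv().apply(SL+slotR()@np.array(q)/1e3-p)))
for q in [(5,30,82),(5,-30,82),(5,22,120),(5,-22,120),(-5,22,120),(-5,-22,120)]: print('cart home',q,pt(R.inv().apply(SL+slotR()@(np.array(q)-[0,0,75])/1e3-p)))
c=cams.read_camera('scene');cv2.imwrite('pics/scene9.png',c['frame'][:,:,::-1])
E
```

```text
19.8 0.997694969880874 F [-0.87  0.4   0.73]
slot (11, 36, 0) [171.6 146.9]
slot (11, -36, 0) [465.2 147.1]
slot (-11, 36, 0) [174.5 232.9]
slot (-11, -36, 0) [461.9 233.1]
cart home (5, 30, 82) [193.6 177.5]
cart home (5, -30, 82) [443.3 177.6]
cart home (5, 22, 120) [212.5 221.1]
cart home (5, -22, 120) [426.  221.2]
cart home (-5, 22, 120) [213.7 267.2]
cart home (-5, -22, 120) [424.6 267.3]
```

View pics/w9z.png

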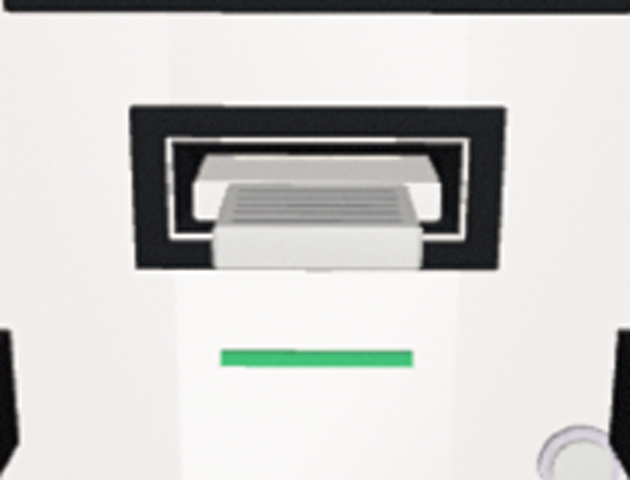

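View pics/scene9.png

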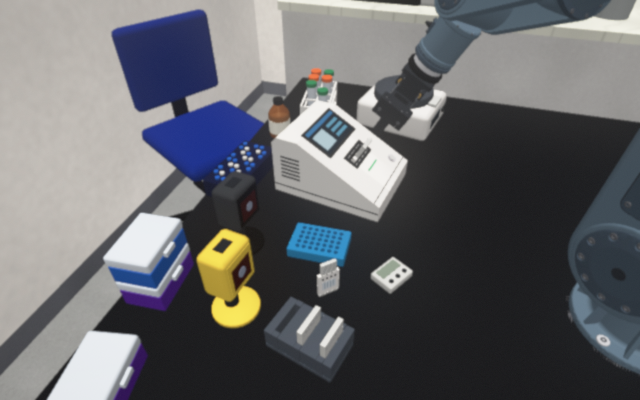

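The cartridge outline fits the home prediction: shoulder at columns 193–442 and tab bottom at row 268, against 193–443 and 267. In the scene picture nothing else has moved, and the gripper is clear. I'm handing in.

```bash
python3 - <<'E'
from workcell import hand_in,r
print(hand_in());s=r.get_state();print(s['t'],s['ft_force'].round(2))
E
```

```text
the job is handed in; nothing more can be done
None
the job is handed in; nothing more can be done
```

I took the tall cartridge from the stand, showed its label to the dark scanner, slid it home in the analyser's slot, let go and backed off about 100 mm. I handed the job in at about 20 s; it gives no verdict.

**Grip:** I held it across the 44 mm width of the tab, because the long side of the gripper body would have come too close to the yellow look-alike.

**Scan:** The label was held still for about 1.5 s, aimed for 100 mm from the window. In the wrist picture the window was at column 323 and the barcode at column 325. I had no readout to confirm the label was actually read.

**Insertion:** There was almost no force until the stop, which answered with about 20 N within 1 mm of the expected depth. I eased this to about 7 N before opening the fingers.

**Last checks:**
- **Fit:** The cartridge outline matched the home prediction within about 1–1.5 mm: shoulder at columns 193–442 against 193–443, tab bottom at row 268 against 267. The tab's front edge was 6 px (2 camera pixels) off in the enlarged picture, the largest disagreement.
- **Label side:** It faces the screen.
- **Surroundings:** Judged by eye, the short cassettes, cooling block and timer were where they started.
- **Force:** About 1 N after release, the same as when moving free.

My first two move calls were refused for a missing key, and nothing moved.

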